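# Park the hand press by pushing its wheel round, spoke by spoke

## Task

Park the little aluminium hand press: with the fingertips, gently push its handwheel round by the spokes, moving on to the next spoke as needed, in the direction that raises the plunger, until the red stem points straight up. Then take the hand away, leaving the wheel standing like that and everything else on the shelf where it is.

Things in the scene. Friction and masses are not known exactly. Their poses are not given: they have to be found in the camera images.
- press: Cast-aluminium hand press, bolted down; place and yaw differ each run. Origin: on the shelf under the plunger. Its x axis is level, is the wheel's axle and points to the wheel, away from the robot; y level, z up. Base 110 x 190 x 30 mm (y -110 to 80 mm); head 70 mm thick in x, y -105 to 35 mm, top 205 mm up, wheel to its +x side; the plunger (22 mm thick) pokes up through it to 255 mm at most.
- hub (a point): Wheel centre, fixed: on the axle, in the plane of the spokes, 100 mm along press x, 170 mm up; axes as the press. The wheel stands in the press y-z plane: hub radius 20 mm, bar ring of radius 46 mm (9 mm thick), five spokes 10 mm thick, 72 degrees apart, bare past the ring to 120 mm. Four are steel with black balls (diameter 22 mm, centred 109 mm out); the fifth is the red stem.
- stem_tip (a point): Point on the red stem, its very end, 120 mm from the axle, turning with the wheel. The stem is wholly red, 10 mm thick, with a round-ended red cap, 22 mm in diameter, from 86 to 120 mm from the axle.
- wheel (a joint): Wheel angle q, rad: 0 = red stem straight up. From hub the stem points along (-sin q) press y + (cos q) z; other spokes at q + 72, 144, 216, 288 degrees. Starts -2.65 to -1.55 (stem out or hanging to press +y); q grows, and the plunger rises, as spoke tops go to press -y. Stops at -2.95 and 0.7: it can overshoot and be pushed back. Stiff (0.3 N m, about 3 N at a spoke's end), stays where left.
- arrow_marker: Blue acrylic arrow, 35 x 23 x 6 mm, loose on the press base under the plunger, which never reaches it. Origin: centre of underside. Leave alone.
- brass_weight: Loose brass calibration weight, 40 mm in diameter, 58 mm high, stands in front of the wheel's foot, origin at the centre of its underside. Leave alone.
- phantom: Loose translucent plate with dark line pairs, 50 x 50 x 12 mm, lies beside the press on its +y side, origin at the centre of its underside. Leave alone.
- lead_shield: Loose upright semicircular lead shield, 45 mm radius, 70 mm high, origin at the centre of its curve, on the shelf. Leave alone.
- pointer_rod: Loose stainless pointer rod with black handle, 230 mm long, 13 mm high, lying along its x axis (x from -110 to +124 mm). Leave alone.
- step_wedge: Loose aluminium step wedge, 80 x 35 mm, 30 mm high at its thick end, origin at the centre of its underside. Leave alone.

How it is judged:
By the outcome, as a careful person would: the job done as asked, in the order asked, and still so for the second after the job is handed in, with the robot touching nothing.
It also fails if it takes over 67 s, if anything falls off the work surface, if the arm or the gripper's body presses on something with over 40 N, if the wrist force passes 120 N, or if a joint passes its speed limit or range.

## Robot

A 6-joint arm with a two-finger parallel gripper is mounted at the origin on the work surface. World frame = base frame: x ahead of the robot, y to its left, z up, the work surface at z = 0. Lengths are in m, angles in rad, forces in N, time in s.
With the tool pointing down it reaches from about 0.25 to 0.725 m from the base axis. Payload 4 kg.
Tool frame: the origin (TCP) lies midway between the tips of the shut fingers; the grasp point (between the pads) lies 19 mm behind it; y points along the fingers, z is the direction in which the jaws open and shut, and the axes are right-handed (so a half turn about y gives the same grasp; the last joint's range is limited). The gripper opens to 85 mm and grips with 20 to 120 N. Pads are 22 mm wide; open, the fingers measure 114 mm over their backs; the gripper's body (76 mm by 85 mm) begins 54 mm behind the grasp point. The pads swing forward as they close: fully open they stand 13 mm farther back than shut.
Start: joints at [0, 0.241, 0.005, 1.335, 0, 1.571], TCP at [0.5, -0, 0.195] pointing down, gripper open.
Joint ranges: [-2.72, 2.72], [-1.05, 1.87], [-1.09, 1.28], [-1.99, 2.15], [-1.42, 1.44], [-3.14, 3.14]. Speed limits (rad/s): [2.79, 2.79, 3.14, 3.14, 3.14, 3.14].

## Interface

Orientations are given as a unit quaternion [x, y, z, w].
In Python, from workcell import bot gives the robot as it stands. The module is installed in compiled form; this text tells all that it offers.
- The arm moves only by the shell command python3 -m handwheel 'ROWS' [OPENING]. ROWS is JSON, a list of rows, each a list of 6 numbers: the shift along the tool's x, y, z in units of 25 mm (1.0 is 25 mm), then the turn, a rotation vector about the tool's x, y, z in units of 10 degrees (1.0 is 10 degrees). A call has exactly 5 rows; each row is the pose to reach, as a shift and turn from the pose commanded when the call began, along the tool's axes at that moment; what a row does not reach only later rows make up. A row lasts 1/8 s, in which the tool goes at most 62.5 mm and 10.7 degrees, less where a joint would pass 70% of its speed; a pose out of reach is approached as far as the arm can. A call with a gripper value outside its range is refused whole. OPENING is the gripper command: -1 is shut, 1 is fully open, values between are in proportion, set as the call begins (- or left out, the last holds). The fingers move at their own pace and stop on an object; the grip force is fixed at half the most. Time passes only in rows, so rows that repeat a pose let the fingers close, or fill a call up. It gives the time, the measured TCP pose, the force and the opening at its end, in the units of the state.
- bot.get_obs(): the state, without advancing time (a new reading comes with each control period).
- bot.camera(name): name is "scene" or "side" or "wrist"; returns a dict with "color" (400x640x3 uint8, red, green, blue), "fx", "fy", "cx", "cy" (pixels), "rvec" (rotation vector, rad) and "tvec" (3), from world to camera coordinates, as OpenCV has them. Camera axes: x right, y down, z forward; pixel columns grow to the right and rows downward; lengths in m; the calibration is good to about 2 mm. A picture is of the moment at which its call begins. There is no depth.
- bot.job_done(): hands the job in, once; it reports no verdict.
The state is a dict: "clock": time; "joint_pos": joint angles; "joint_vel": joint speeds; "tau": joint torques, N m; "eef_pos": TCP position; "tool_rot": TCP orientation; "ft_force": force on the tool from outside, world axes, zero at the start; "ft_torque": the same for the moment, N m; "grip_width": finger opening in m.
Only numpy, scipy, OpenCV 4.12 (cv2) and the standard library are available. Lean on these libraries where they do the work, as an engineer would, in place of code of your own. Each camera call takes 0.05 s, during which the arm holds its last target.

## Working session

There is one attempt and no reset: what is moved stays moved. The work goes in short steps, Python scripts to look and compute and a shell command to move; the robot and the scene stay as the last step left them, time stands still between calls to the robot, and variables do not carry over. Pictures are saved under pics/ and viewed, and the job is handed in when it is done.

```bash
mkdir -p pics; ls
cat > h.py <<'E'
import numpy as np, cv2
from workcell import bot
def cam(n,save=None):
    c=bot.camera(n)
    if save: cv2.imwrite('pics/'+save+'.png',cv2.cvtColor(c['color'],cv2.COLOR_RGB2BGR))
    c['K']=np.array([[c['fx'],0,c['cx']],[0,c['fy'],c['cy']],[0,0,1.]])
    c['R']=cv2.Rodrigues(np.array(c['rvec'],float))[0]; c['t']=np.array(c['tvec'],float).reshape(3)
    c['C']=-c['R'].T@c['t']; return c
def ray(c,u,v): 
    d=c['R'].T@np.array([(u-c['cx'])/c['fx'],(v-c['cy'])/c['fy'],1.]); return d/np.linalg.norm(d)
def plane(c,u,v,z):
    d=ray(c,u,v); return c['C']+d*(z-c['C'][2])/d[2]
def proj(c,p):
    q=c['R']@np.array(p)+c['t']; return c['fx']*q[0]/q[2]+c['cx'],c['fy']*q[1]/q[2]+c['cy']
def tri(c1,p1,c2,p2):
    A=[];b=[]
    M=np.zeros((3,3));r=np.zeros(3)
    for c,p in((c1,p1),(c2,p2)):
        d=ray(c,*p);P=np.eye(3)-np.outer(d,d);M+=P;r+=P@c['C']
    x=np.linalg.solve(M,r); return x,[np.linalg.norm(np.cross(x-c['C'],ray(c,*p))) for c,p in((c1,p1),(c2,p2))]
E
python3 - <<'E'
from h import *
for n in('scene','side','wrist'):
    c=cam(n,n+'0'); print(n,c['C'],c['R'][2],c['fx'])
o=bot.get_obs();print(o)
E
```

```text
pics
scene [ 1.06759654 -0.46688878  1.17323344] [-0.47719303  0.36700577 -0.79849457] 478.2385128785313
side [-0.17907527  0.79545948  1.43346688] [ 0.40487404 -0.47860768 -0.77910955] 504.1159938743483
wrist [0.50092417 0.08040004 0.37338387] [-0.00174043 -0.31506344 -0.94906902] 348.5282116859557
{'clock': 0.15, 'joint_pos': array([-6.86401285e-06,  2.41208857e-01,  4.05453955e-03,  1.33520893e+00,
       -2.76160883e-05,  1.57077009e+00]), 'joint_vel': array([ 0.00053678, -0.00303261,  0.00450774,  0.0002442 , -0.00097087,
       -0.000423  ]), 'tau': array([-1.62746033e-03, -3.72633219e+01,  2.52638429e+01,  1.23480460e-02,
       -1.30651040e-05,  1.49362950e-05]), 'eef_pos': array([ 4.99470772e-01, -1.28123206e-05,  1.94340993e-01]), 'tool_rot': array([ 0.50040332, -0.50037983,  0.49961017, -0.49960607]), 'ft_force': array([0.35157571, 0.39825191, 0.18083484]), 'ft_torque': array([ 0.02455877, -0.01676065,  0.04379876]), 'grip_width': 0.08530985157555361}
```

View pics/scene0.png

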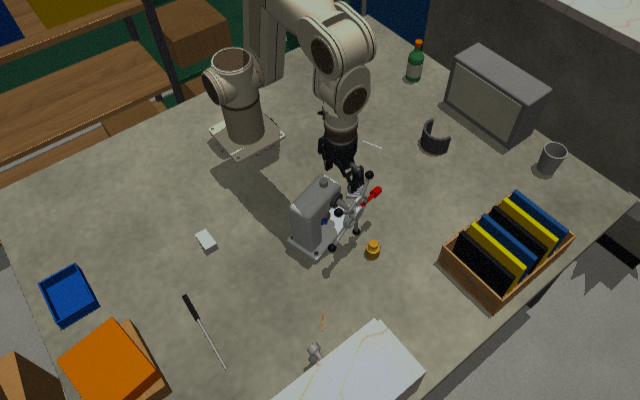

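View pics/side0.png

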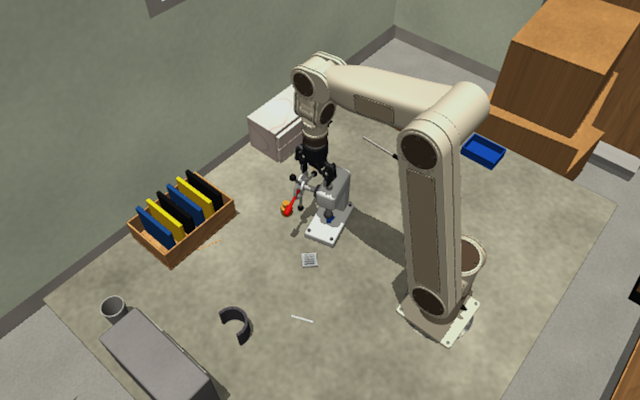

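View pics/wrist0.png

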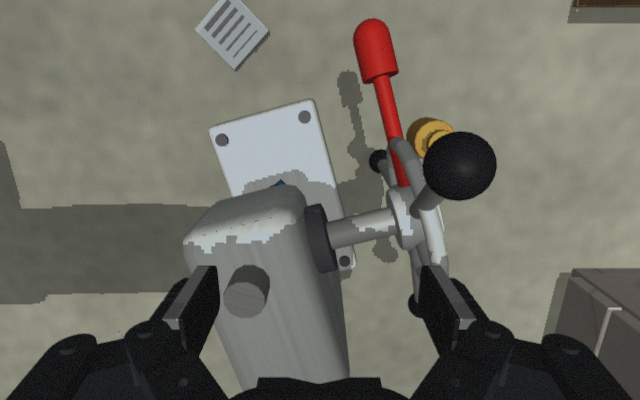

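Run:
```python
from h import *
a=cv2.imread('pics/scene0.png')[140:280,260:420]; cv2.imwrite('pics/sc0z.png',cv2.resize(a,None,fx=4.5,fy=4.2,interpolation=cv2.INTER_CUBIC)[:600,:800])
a=cv2.imread('pics/side0.png')[130:270,250:390]; cv2.imwrite('pics/si0z.png',cv2.resize(a,None,fx=4,fy=4,interpolation=cv2.INTER_CUBIC))
```

```text
(no output)
```

View pics/sc0z.png

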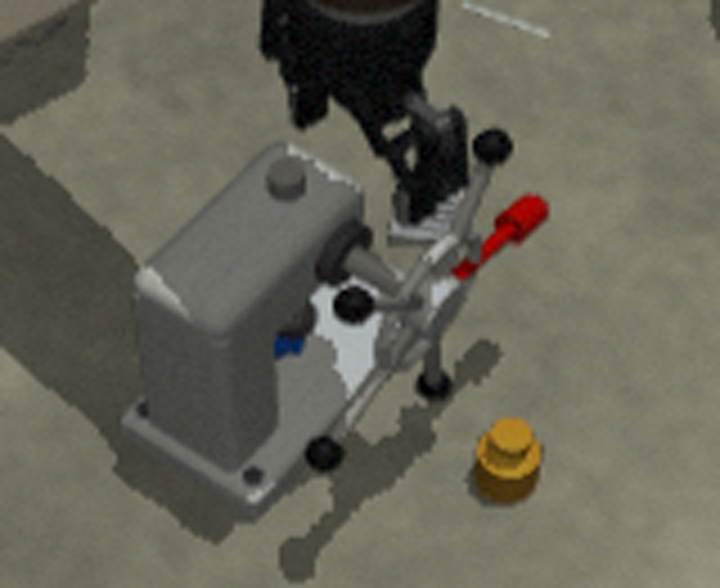

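View pics/si0z.png

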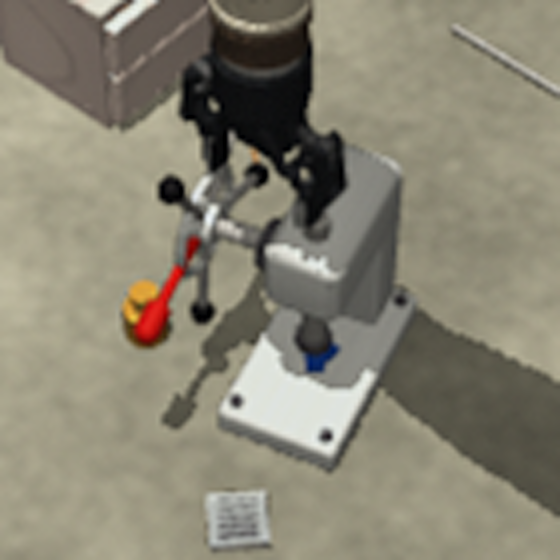

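Run:
```python
from h import *
for n,(x0,y0,x1,y1) in (('scene',(300,150,400,270)),('side',(270,155,330,225)),('wrist',(300,0,520,330))):
    im=cv2.imread('pics/%s0.png'%n); hsv=cv2.cvtColor(im,cv2.COLOR_BGR2HSV)
    red=((hsv[...,0]<8)|(hsv[...,0]>172))&(hsv[...,1]>170)&(hsv[...,2]>60)
    blk=(im.max(2)<45)
    for nm,m in(('red',red),('blk',blk)):
        k,l,s,ce=cv2.connectedComponentsWithStats(m.astype(np.uint8))
        for i in range(1,k):
            if s[i,4]>8 and x0<ce[i][0]<x1 and y0<ce[i][1]<y1: print(n,nm,s[i],ce[i].round(1))
```

```text
scene red [367 187  15  15 100] [374.  192.8]
scene red [360 202   6   5  15] [362.6 203.8]
scene blk [ 318  126   46   67 1528] [341.2 154.7]
scene blk [365 171   9   8  57] [368.9 174.6]
scene blk [330 192  12  16  87] [335.3 199.9]
scene blk [334 209   9   8  52] [338.  212.1]
scene blk [322 216   7   5  17] [325.4 218.4]
scene blk [353 229   7   6  32] [356.  231.7]
scene blk [328 244   9   8  56] [331.6 247.7]
side red [297 189   3   6  11] [297.7 191.2]
side red [283 197  13  19  87] [288.7 207.5]
side blk [295 135  41  52 943] [316.2 157.8]
side blk [312 171   5   5  14] [314.4 172.8]
side blk [290 174   6   7  33] [292.6 177.4]
side blk [314 185   6  12  16] [316.  190.1]
side blk [298 206   5   5  18] [300.1 207.7]
side blk [324 214   8   4  13] [327.4 216.2]
wrist red [ 354   19   49  124 2991] [378.6  68.6]
wrist red [390 148  20  39 293] [399.1 170.3]
wrist blk [ 423  132   73   68 3792] [458.9 165.6]
wrist blk [369 150  17  23 238] [376.3 159.2]
wrist blk [304 204  33  66 300] [323.3 228.9]
wrist blk [321 268   6   5   9] [323.4 270.4]
```

Run:
```python
from h import *
s,d,w=cam('scene'),cam('side'),cam('wrist')
T=lambda a,p,b,q:print(*[np.round(np.array(v)*1000,1) for v in tri(a,p,b,q)])
S={'A':(368.9,174.6),'B':(338,212.1),'C':(331.6,247.7),'D':(356,231.7)}
D={'a':(292.6,177.4),'e':(314.4,172.8),'f':(300.1,207.7)}
W={'a':(459.4,165.6),'f':(376.5,160.5)}
for k in S:
  for j in D: print('SD',k,j,end=' ');T(s,S[k],d,D[j])
  for j in W: print('SW',k,j,end=' ');T(s,S[k],w,W[j])
print('DW');T(d,D['a'],w,W['a']);T(d,D['f'],w,W['f'])
print('red cap');T(s,(374,192.8),w,(376.,52));T(s,(374,192.8),d,(288.2,208))
print('red cap tip');T(s,(381,188.5),w,(371,19));T(d,(286,214.5),w,(371,19))
```

```text
SD A a [542.   55.7 263.5] [0.7 0.7]
SD A e [521.8  27.9 273. ] [34.7 34.7]
SD A f [492.3  93.  188.2] [9.4 9.4]
SW A a [544.7  55.2 266.4] [0.8 0.8]
SW A f [527.9  59.3 248.6] [8.1 8.1]
SD B a [565.8 -16.8 189.3] [33. 33.]
SD B e [543.9 -45.8 196.6] [3.5 3.5]
SD B f [514.5  16.7 101.2] [26.6 26.6]
SW B a [557.9   1.1 175. ] [41.9 41.9]
SW B f [525.5   7.3 122.9] [26.2 26.2]
SD C a [606.4 -64.4 119.4] [37.1 37.1]
SD C e [583.  -94.8 127.1] [1.5 1.5]
SD C f [555.8 -33.4  19. ] [30.8 30.8]
SW C a [591.2 -31.3  79.5] [54. 54.]
SW C f [544.1 -24.   -5.8] [31. 31.]
SD D a [603.8 -20.7 153. ] [8.3 8.3]
SD D e [581.1 -50.4 163.7] [29. 29.]
SD D f [554.6  13.5  59.6] [0.5 0.5]
SW D a [593.4   5.7 117.6] [20.6 20.6]
SW D f [554.2  13.6  59.1] [0.6 0.6]
DW
[545.9  53.6 260. ] [2.1 2.1]
[553.7  13.5  60.4] [0.1 0.1]
red cap
[533.2  95.4 147.7] [3.4 3.4]
[533.6  90.7 151.1] [0.4 0.4]
red cap tip
[531.8 116.6 146.9] [0.5 0.5]
[528.  114.  146.2] [4.1 4.1]
```

```bash
cat >> h.py <<'E'
from scipy.spatial.transform import Rotation as Ro
HUB=np.array([.558,.0015,.170]); YAW=np.radians(14.2)
PX=np.array([np.cos(YAW),np.sin(YAW),0]);PY=np.array([-np.sin(YAW),np.cos(YAW),0])
def press(p): d=np.array(p)-HUB; return np.array([d@PX,d@PY,p[2]])*1000
def world(x,y,z): return HUB*[1,1,0]+PX*x/1e3+PY*y/1e3+np.array([0,0,z/1e3])
def need(x,y,z):
    o=bot.get_obs(); R=Ro.from_quat(o['tool_rot']); Rm=R.as_matrix()
    print('clock',o['clock'],'press xyz mm',press(o['eef_pos']).round(1),'F',np.round(o['ft_force'],1),'w',round(o['grip_width'],3))
    print('tool axes in press (rows x,y,z):',[ [round(float(Rm[:,i]@a),3) for a in(PX,PY,[0,0,1])] for i in range(3)])
    print('shift units',(Rm.T@(world(x,y,z)-o['eef_pos'])/.025).round(2))
    # desired: tool y down, tool z along +-PX nearest
    z_=PX*np.sign(Rm[:,2]@PX); y_=np.array([0,0,-1.]); x_=np.cross(y_,z_)
    print('turn units',(np.degrees((R.inv()*Ro.from_matrix(np.c_[x_,y_,z_])).as_rotvec())/10).round(2))
E
python3 - <<'E'
from h import *
need(0,110,330)
s=cam('scene')
d=ray(s,338,212.1)
# B ray meets wheel plane
k=((HUB-s['C'])@PX)/(d@PX); print('B in wheel plane',press(s['C']+k*d))
E
```

```text
clock 0.3 press xyz mm [-56.8  12.8 194.7] F [-0.3 -0.  -0.1] w 0.085
tool axes in press (rows x,y,z): [[-0.245, -0.969, -0.0], [-0.001, 0.0, -1.0], [0.969, -0.245, -0.001]]
shift units [-4.33 -5.41  1.25]
turn units [ 0.   -1.42 -0.  ]
B in wheel plane [ 4.83427589e-14 -7.04909951e+01  2.50545761e+02]
```

```bash
python3 -m handwheel '[[0,-1.5,0,0,0,0],[0,-3,0,0,0,0],[0,-4.5,0,0,0,0],[0,-5,0,0,0,0],[0,-5.4,0,0,0,0]]' &&
python3 -m handwheel '[[-1.5,0,0.4,0,-0.5,0],[-2.9,0,0.9,0,-1,0],[-4.3,0,1.25,0,-1.42,0],[-4.3,0,1.25,0,-1.42,0],[-4.3,0,1.25,0,-1.42,0]]' -1
python3 -c "
from h import *
need(0,110,240);cam('wrist','wrist1');cam('side','side1')"
```

```text
clock: 0.98
eef_pos: [0.4998, 0.0, 0.3298]
tool_rot: [-0.5, 0.5, -0.5, 0.5]
ft_force: [-0.3, 0.1, -0.4]
grip_width: 0.0852
clock: 1.6
eef_pos: [0.5307, 0.1071, 0.3289]
tool_rot: [0.559, -0.435, 0.434, -0.557]
ft_force: [0.3, -0.4, -0.0]
grip_width: -0.0004
clock 1.6 press xyz mm [ -0.5 109.1 328.9] F [ 0.3 -0.4 -0. ] w -0.0
tool axes in press (rows x,y,z): [[-0.0, -1.0, 0.0], [-0.003, -0.0, -1.0], [1.0, -0.0, -0.003]]
shift units [-0.04  3.56  0.03]
turn units [ 0.01 -0.    0.  ]
```

View pics/wrist1.png

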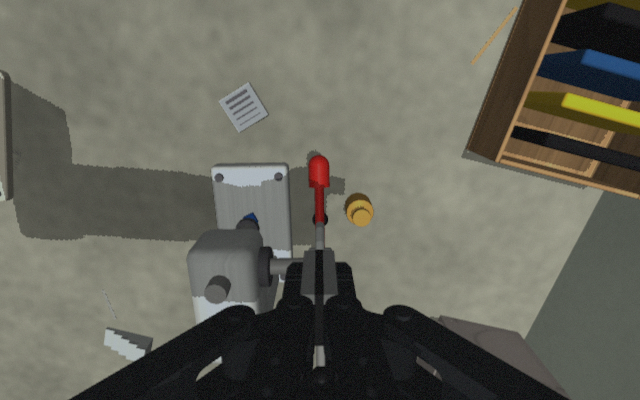

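View pics/side1.png

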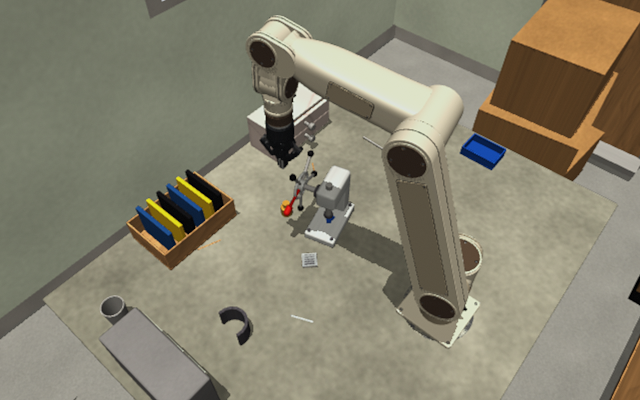

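```bash
python3 -m handwheel '[[0,1.2,0,0,0,0],[0,2.4,0,0,0,0],[0,3.3,0,0,0,0],[0,3.63,0,0,0,0],[0,3.63,0,0,0,0]]' &&
python3 -m handwheel '[[0.4,0,0,0,0,0],[0.8,0,0,0,0,0],[1.2,0,0,0,0,0],[1.6,0,0,0,0,0],[2,0,0,0,0,0]]'
python3 -c "
from h import *
need(0,-52,238);cam('wrist','wrist2');cam('side','side2')"
```

```text
clock: 2.33
eef_pos: [0.5311, 0.1069, 0.2394]
tool_rot: [0.558, -0.435, 0.435, -0.558]
ft_force: [-0.2, -0.1, 0.8]
grip_width: 0.0003
clock: 2.95
eef_pos: [0.5437, 0.0582, 0.2393]
tool_rot: [0.558, -0.434, 0.434, -0.558]
ft_force: [0.4, -0.4, 0.0]
grip_width: 0.0001
clock 2.95 press xyz mm [1.000e-01 5.850e+01 2.393e+02] F [ 0.4 -0.4  0. ] w 0.0
tool axes in press (rows x,y,z): [[-0.0, -1.0, 0.0], [0.0, -0.0, -1.0], [1.0, -0.0, 0.0]]
shift units [ 4.42  0.05 -0.  ]
turn units [-0. -0.  0.]
```

View pics/wrist2.png

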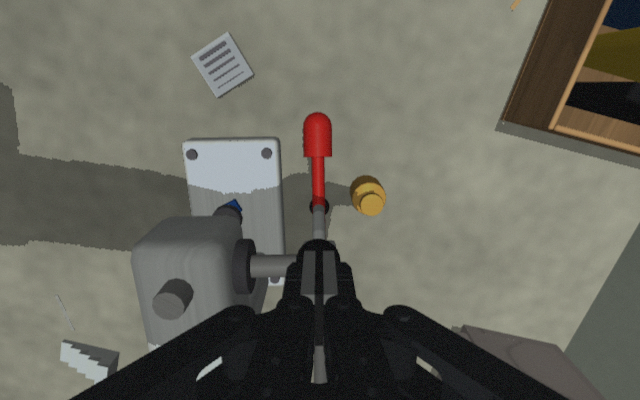

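Run:
```python
from h import *
a=cv2.imread('pics/side2.png')[110:230,250:390]; cv2.imwrite('pics/si2z.png',cv2.resize(a,None,fx=5,fy=5,interpolation=cv2.INTER_CUBIC))
c=cam('scene','scene2');a=cv2.imread('pics/scene2.png')[140:280,260:420]; cv2.imwrite('pics/sc2z.png',cv2.resize(a,None,fx=4,fy=4,interpolation=cv2.INTER_CUBIC))
w=cam('wrist');print(proj(w,world(0,53,265)),proj(w,world(0,58,239)))
```

```text
(np.float64(316.53853057999856), np.float64(265.9318434401424)) (np.float64(316.7854454417865), np.float64(234.99237904737234))
```

View pics/si2z.png

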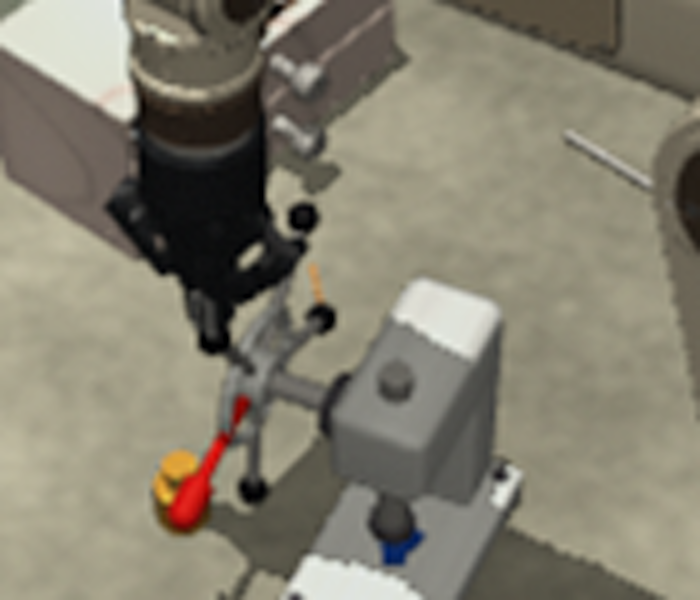

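View pics/sc2z.png

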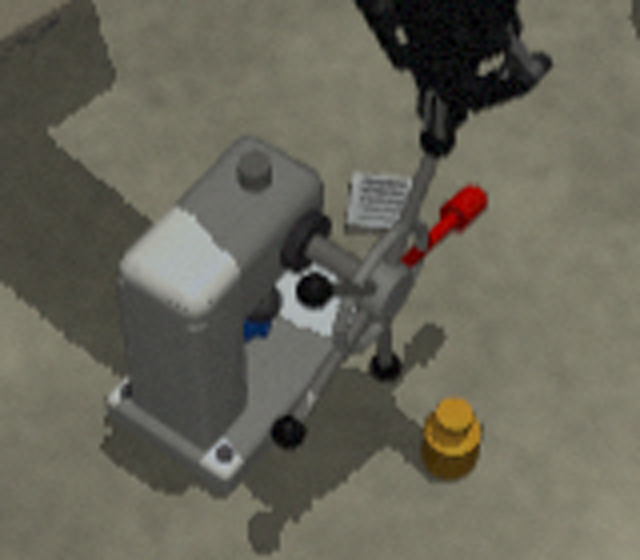

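Run:
```python
from h import *
o=[]
for k in (1,2):
    a=cv2.imread('pics/wrist%d.png'%k)[190:400,240:400]; o.append(cv2.convertScaleAbs(cv2.resize(a,None,fx=2.5,fy=2.8,interpolation=cv2.INTER_CUBIC),alpha=2.2))
cv2.imwrite('pics/w12.png',np.hstack(o))
w=cam('wrist')
for p in((0,58.5,239),(0,69.5,239),(0,47.5,239),(0,55,265),(0,55,276),(0,66,265)): print(p,np.round(proj(w,world(*p)),1))
a=cv2.imread('pics/side2.png')[120:210,265:345];b=cv2.imread('pics/scene2.png')[130:220,330:410]
cv2.imwrite('pics/ss2.png',cv2.convertScaleAbs(np.hstack([cv2.resize(i,None,fx=5,fy=5,interpolation=cv2.INTER_CUBIC) for i in(a,b)]),alpha=2))
```

```text
(0, 58.5, 239) [316.8 234.8]
(0, 69.5, 239) [316.7 216.5]
(0, 47.5, 239) [316.8 252.4]
(0, 55, 265) [316.5 263. ]
(0, 55, 276) [316.4 274.6]
(0, 66, 265) [316.5 242.7]
```

View pics/w12.png

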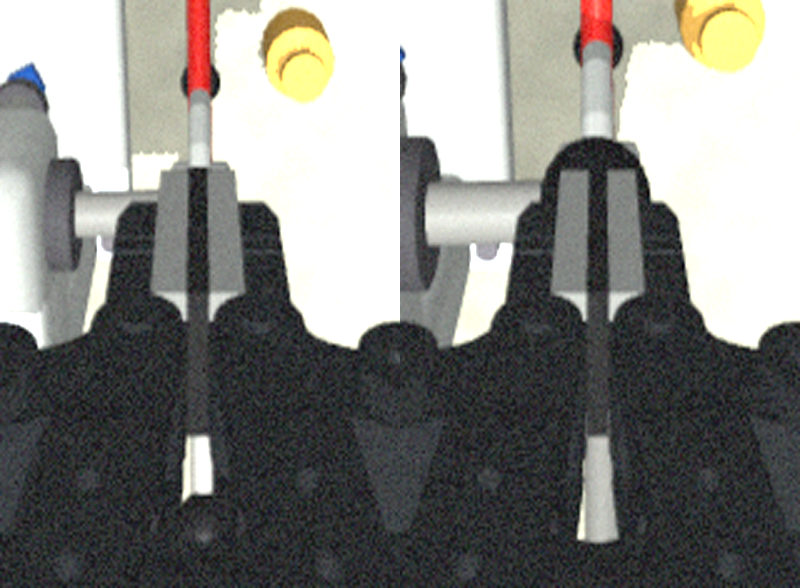

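View pics/ss2.png

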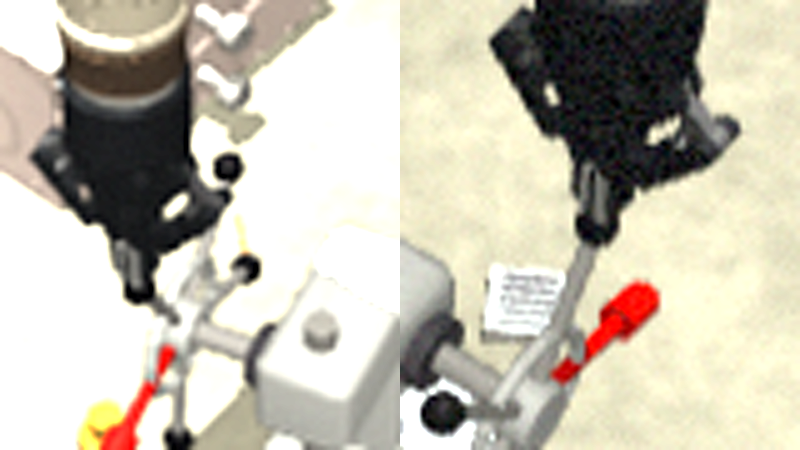

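```bash
python3 - <<'E'
from h import *
o=bot.get_obs();p=o['eef_pos']
for n in('scene','side','wrist'):
    c=cam(n)
    print(n,[np.round(proj(c,p+np.array([0,0,z])),1).tolist() for z in(0,.015,.03,.05)], 'ball',np.round(proj(c,[.5435,.0555,.265]),1))
E
python3 - <<'E'
import cv2,numpy as np
for n,(u,v) in(('side1',(290,160)),):
    a=cv2.imread('pics/%s.png'%n)[110:230,230:330]; cv2.imwrite('pics/s1z.png',cv2.convertScaleAbs(cv2.resize(a,None,fx=5,fy=5,interpolation=cv2.INTER_CUBIC),alpha=2))
E
```

```text
scene [[369.5, 180.4], [369.8, 176.6], [370.2, 172.8], [370.7, 167.5]] ball [369.  174.6]
side [[291.6, 182.9], [291.4, 179.8], [291.2, 176.6], [291.0, 172.2]] ball [292.1 176.8]
wrist [[316.8, 234.3], [316.6, 246.2], [316.5, 260.1], [316.2, 282.8]] ball [314.8 262.2]
```

View pics/s1z.png

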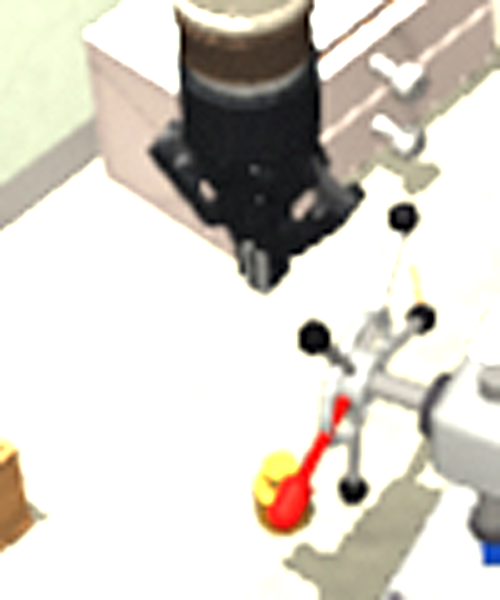

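Run:
```python
from h import *
c=cam('side')
for z in (0,.01,.02,.03,.04): print(np.round(proj(c,np.array([.5307,.1071,.3289+z])),1))
w=cam('wrist')
print(bot.get_obs()['ft_force'],bot.get_obs()['clock'])
```

```text
[282.7 174.6]
[282.6 172.3]
[282.4 170. ]
[282.2 167.6]
[282.  165.3]
[-0.15707439 -0.04944635 -0.68838555] 3.45
```

Run:
```python
from h import *
c=cam('side');w=cam('wrist');o=bot.get_obs()
e1=np.array([.5307,.1071,.3289])
w['C']=w['C']+e1-o['eef_pos']
for v in(246,250,254):
    x,r=tri(w,(319,v),c,(282.8,168)); d=(x-e1)*1000; print('tip offset press frame mm',round(d@PX,1),round(d@PY,1),d[2].round(1),np.round(np.array(r)*1000,1))
```

```text
tip offset press frame mm -0.5 3.2 28.6 [3.5 3.5]
tip offset press frame mm -0.0 1.0 27.0 [2.6 2.6]
tip offset press frame mm 0.4 -1.1 25.5 [1.8 1.8]
```

```bash
python3 -m handwheel '[[-1,0,0,0,0,0],[-2,0,0,0,0,0],[-2,0.5,0,0,0,0],[-2,0.95,0,0,0,0],[-2,0.95,0,0,0,0]]' &&
python3 -m handwheel '[[0.3,0,0,0,0,0],[0.6,0,0,0,0,0],[0.9,0,0,0,0,0],[1.2,0,0,0,0,0],[1.4,0,0,0,0,0]]'
python3 -c "
from h import *
need(0,-52,215);cam('wrist','wrist3');cam('side','side3')
a=cv2.imread('pics/side3.png')[110:230,250:350];b=cv2.imread('pics/wrist3.png')[190:400,240:400]
cv2.imwrite('pics/z3.png',np.hstack([cv2.convertScaleAbs(cv2.resize(i,(400,500),interpolation=cv2.INTER_CUBIC),alpha=2) for i in (a,b)]))
"
```

```text
clock: 4.18
eef_pos: [0.5303, 0.1066, 0.2138]
tool_rot: [0.559, -0.435, 0.434, -0.557]
ft_force: [-0.0, 0.1, 0.2]
grip_width: -0.0002
clock: 4.8
eef_pos: [0.5397, 0.0753, 0.2165]
tool_rot: [-0.557, 0.435, -0.433, 0.56]
ft_force: [-2.0, 7.3, 6.5]
grip_width: 0.0004
clock 4.8 press xyz mm [  0.4  76.1 216.5] F [-2.   7.3  6.5] w 0.0
tool axes in press (rows x,y,z): [[0.001, -1.0, -0.005], [0.002, 0.005, -1.0], [1.0, 0.001, 0.002]]
shift units [ 5.12  0.03 -0.02]
turn units [-0.01  0.   -0.03]
```

View pics/z3.png

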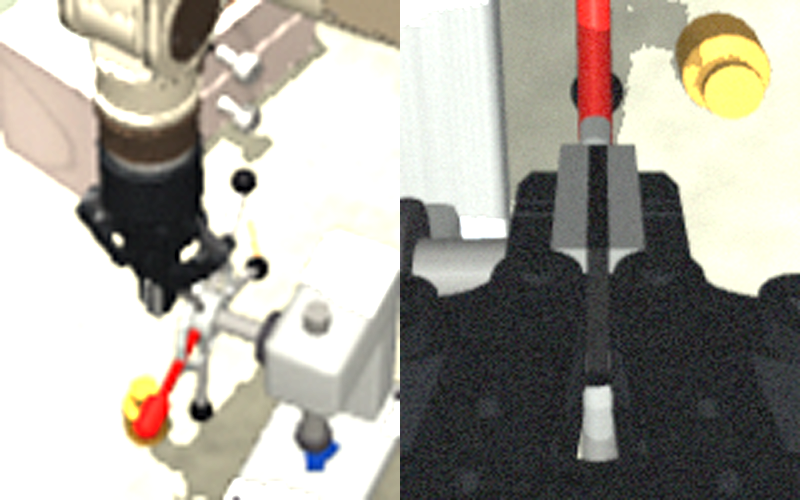

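```bash
python3 -m handwheel '[[0.2,0,0,0,0,0],[0.4,0,0,0,0,0],[0.6,0,0,0,0,0],[0.8,0,0,0,0,0],[1.0,0,0,0,0,0]]'
python3 -c "
from h import *
need(0,-52,215);cam('wrist','wrist4');cam('side','side4')
a=cv2.imread('pics/side4.png')[110:230,250:350];b=cv2.imread('pics/wrist4.png')[190:400,240:400]
cv2.imwrite('pics/z4.png',np.hstack([cv2.convertScaleAbs(cv2.resize(i,(400,500),interpolation=cv2.INTER_CUBIC),alpha=2) for i in (a,b)]))
"
```

```text
clock: 5.52
eef_pos: [0.5462, 0.0509, 0.2166]
tool_rot: [-0.557, 0.434, -0.434, 0.56]
ft_force: [-1.7, 5.0, 2.6]
grip_width: 0.0004
clock 5.525 press xyz mm [  0.7  50.8 216.6] F [-1.7  5.   2.6] w 0.0
tool axes in press (rows x,y,z): [[0.001, -1.0, -0.003], [0.002, 0.003, -1.0], [1.0, 0.001, 0.002]]
shift units [ 4.11  0.05 -0.03]
turn units [-0.01  0.01 -0.02]
```

View pics/z4.png

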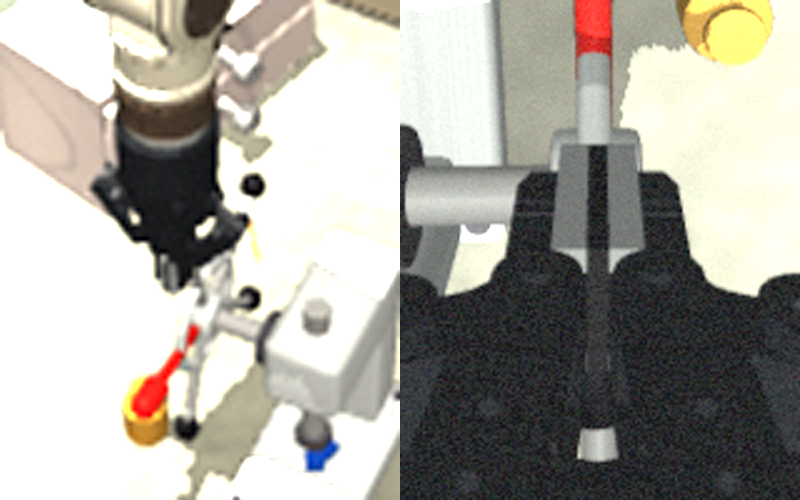

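```bash
python3 -m handwheel '[[0.3,0,0,0,0,0],[0.6,0,0,0,0,0],[0.9,0,0,0,0,0],[1.2,0,0,0,0,0],[1.5,0,0,0,0,0]]' && python3 -m handwheel '[[0.3,0,0,0,0,0],[0.6,0.0,0,0,0,0],[0.9,0.1,0,0,0,0],[1.2,0.2,0,0,0,0],[1.4,0.3,0,0,0,0]]'
python3 -c "
from h import *
need(0,-52,208);cam('wrist','wrist5');cam('side','side5')
a=cv2.imread('pics/side5.png')[110:230,250:350];b=cv2.imread('pics/wrist5.png')[190:400,240:400]
cv2.imwrite('pics/z5.png',np.hstack([cv2.convertScaleAbs(cv2.resize(i,(400,500),interpolation=cv2.INTER_CUBIC),alpha=2) for i in (a,b)]))
"
```

```text
clock: 6.25
eef_pos: [0.5554, 0.0123, 0.2154]
tool_rot: [0.558, -0.434, 0.434, -0.558]
ft_force: [0.1, 4.3, 2.4]
grip_width: -0.0003
clock: 6.88
eef_pos: [0.5639, -0.0215, 0.2081]
tool_rot: [-0.558, 0.434, -0.435, 0.558]
ft_force: [0.8, 3.7, 2.7]
grip_width: -0.0001
clock 6.875 press xyz mm [ 1.000e-01 -2.380e+01  2.081e+02] F [0.8 3.7 2.7] w -0.0
tool axes in press (rows x,y,z): [[-0.0, -1.0, 0.0], [0.0, -0.0, -1.0], [1.0, -0.0, 0.0]]
shift units [ 1.13  0.   -0.  ]
turn units [-0. -0.  0.]
```

View pics/z5.png

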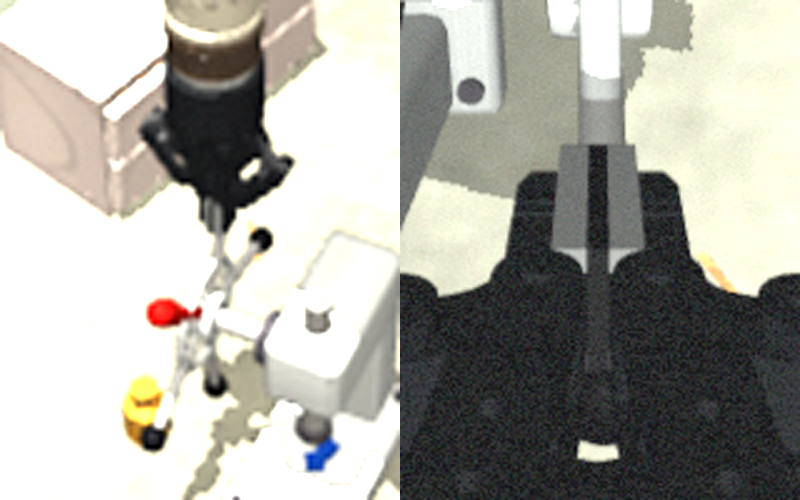

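```bash
python3 -m handwheel '[[0.3,0.1,0,0,0,0],[0.6,0.2,0,0,0,0],[0.9,0.3,0,0,0,0],[1.1,0.4,0,0,0,0],[1.3,0.4,0,0,0,0]]'
python3 -c "
from h import *
need(0,110,330);cam('side','side6');cam('scene','scene6')
a=cv2.imread('pics/side6.png')[110:230,250:350];b=cv2.imread('pics/scene6.png')[120:270,290:410]
cv2.imwrite('pics/z6.png',np.hstack([cv2.convertScaleAbs(cv2.resize(i,(400,500),interpolation=cv2.INTER_CUBIC),alpha=2) for i in (a,b)]))
"
```

```text
clock: 7.6
eef_pos: [0.5712, -0.0526, 0.1975]
tool_rot: [0.558, -0.435, 0.434, -0.558]
ft_force: [-1.9, 3.7, 0.3]
grip_width: -0.0004
clock 7.6 press xyz mm [ -0.5 -55.7 197.5] F [-1.9  3.7  0.3] w -0.0
tool axes in press (rows x,y,z): [[0.0, -1.0, -0.0], [-0.001, 0.0, -1.0], [1.0, 0.0, -0.001]]
shift units [-6.63 -5.3   0.01]
turn units [ 0.01  0.   -0.  ]
```

View pics/z6.png

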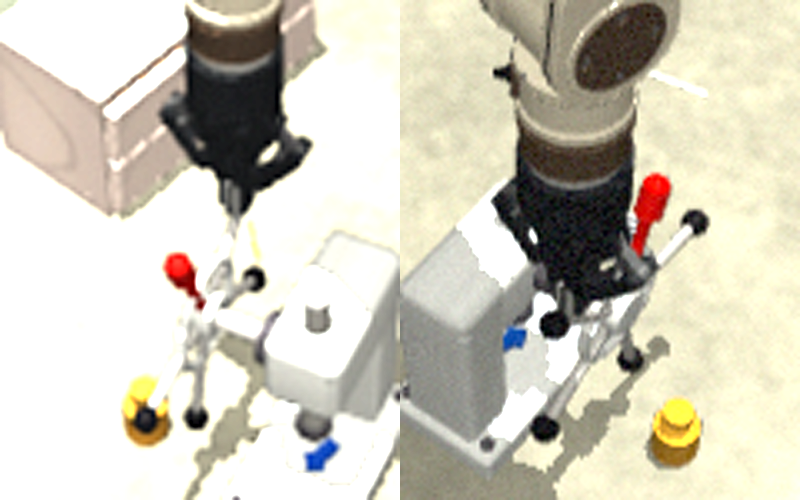

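```bash
python3 -m handwheel '[[-0.3,0,0,0,0,0],[-0.4,-1,0,0,0,0],[-0.4,-2.5,0,0,0,0],[-0.4,-4,0,0,0,0],[-0.4,-4.2,0,0,0,0]]' && python3 -m handwheel '[[-2,0,0,0,0,0],[-4,0,0,0,0,0],[-6,0,0,0,0,0],[-6.5,0,0,0,0,0],[-6.5,0,0,0,0,0]]'
python3 -c "
from h import *
need(0,85,222);cam('wrist','wrist7');cam('side','side7');cam('scene','scene7')
a=cv2.imread('pics/side7.png')[110:230,250:350];b=cv2.imread('pics/scene7.png')[120:270,290:410]
cv2.imwrite('pics/z7.png',np.hstack([cv2.convertScaleAbs(cv2.resize(i,(400,500),interpolation=cv2.INTER_CUBIC),alpha=2) for i in (a,b)]))
for n in('scene','side'):
    im=cv2.imread('pics/%s7.png'%n); hsv=cv2.cvtColor(im,cv2.COLOR_BGR2HSV)
    red=((hsv[...,0]<8)|(hsv[...,0]>172))&(hsv[...,1]>150)&(hsv[...,2]>50)
    k,l,s,ce=cv2.connectedComponentsWithStats(red.astype(np.uint8))
    print(n,[(s[i].tolist(),ce[i].round(1).tolist()) for i in range(1,k) if s[i,4]>8])
"
```

```text
clock: 8.32
eef_pos: [0.571, -0.0432, 0.3066]
tool_rot: [-0.557, 0.432, -0.437, 0.559]
ft_force: [0.9, -1.1, -0.9]
grip_width: 0.0002
clock: 8.95
eef_pos: [0.5292, 0.115, 0.3024]
tool_rot: [0.559, -0.434, 0.434, -0.558]
ft_force: [-0.0, -0.2, -0.3]
grip_width: 0.0004
clock 8.95 press xyz mm [-1.000e-01  1.171e+02  3.024e+02] F [-0.  -0.2 -0.3] w 0.0
tool axes in press (rows x,y,z): [[0.002, -1.0, 0.001], [-0.001, -0.001, -1.0], [1.0, 0.002, -0.001]]
shift units [1.28 3.22 0.  ]
turn units [0.   0.01 0.01]
scene [([356, 172, 15, 34, 172], [363.6, 184.6])]
side [([291, 171, 9, 10, 53], [295.2, 175.0])]
```

View pics/z7.png

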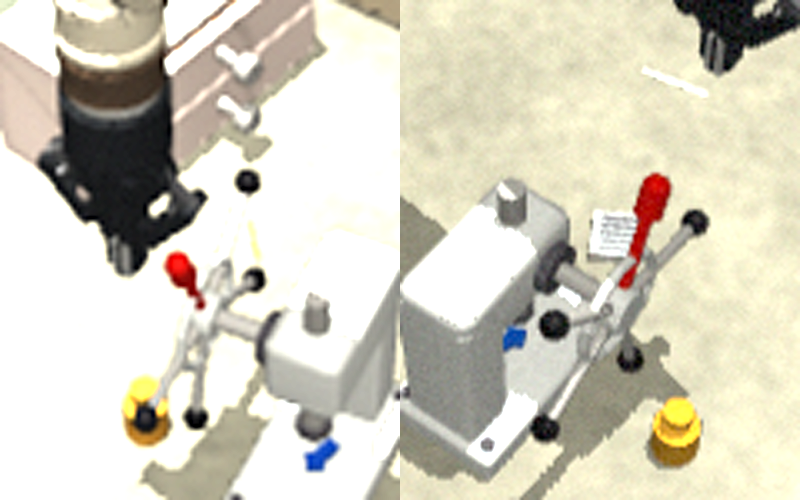

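View pics/wrist7.png

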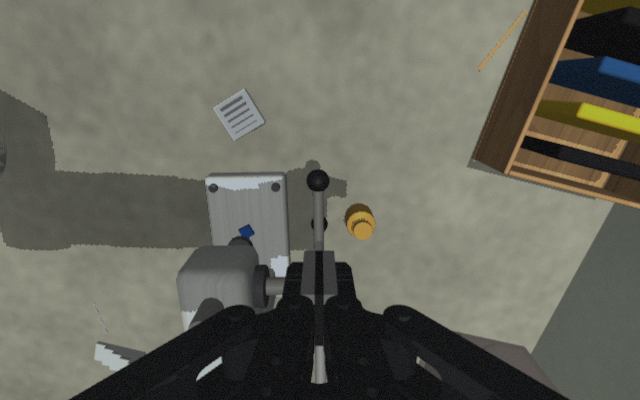

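```bash
python3 -m handwheel '[[0,1,0,0,0,0],[0,2,0,0,0,0],[0,3,0,0,0,0],[0,3.2,0,0,0,0],[0,3.2,0,0,0,0]]' && python3 -m handwheel '[[0.4,0,0,0,0,0],[0.8,0,0,0,0,0],[1.2,0,0,0,0,0],[1.5,0,0,0,0,0],[1.8,0,0,0,0,0]]' && python3 -m handwheel '[[0.3,0,0,0,0,0],[0.6,0,0,0,0,0],[0.9,0,0,0,0,0],[1.1,0,0,0,0,0],[1.3,0,0,0,0,0]]'
python3 -c "
from h import *
need(0,22,222);cam('wrist','wrist8');cam('side','side8');cam('scene','scene8')
a=cv2.imread('pics/side8.png')[110:230,250:350];b=cv2.imread('pics/scene8.png')[120:270,290:410]
cv2.imwrite('pics/z8.png',np.hstack([cv2.convertScaleAbs(cv2.resize(i,(400,500),interpolation=cv2.INTER_CUBIC),alpha=2) for i in (a,b)]))
"
```

```text
clock: 9.72
eef_pos: [0.5297, 0.1139, 0.2232]
tool_rot: [0.558, -0.435, 0.435, -0.558]
ft_force: [0.2, 0.2, 0.5]
grip_width: 0.0005
clock: 10.35
eef_pos: [0.5406, 0.0705, 0.223]
tool_rot: [-0.558, 0.434, -0.434, 0.558]
ft_force: [-0.5, 0.3, -0.3]
grip_width: 0.0002
clock: 10.98
eef_pos: [0.5486, 0.0399, 0.2233]
tool_rot: [-0.558, 0.434, -0.434, 0.558]
ft_force: [-0.7, 3.5, 3.4]
grip_width: 0.0001
clock 10.975 press xyz mm [  0.3  39.5 223.3] F [-0.7  3.5  3.4] w 0.0
tool axes in press (rows x,y,z): [[0.001, -1.0, -0.001], [0.001, 0.001, -1.0], [1.0, 0.001, 0.001]]
shift units [ 0.7   0.05 -0.01]
turn units [-0.  0. -0.]
```

View pics/z8.png

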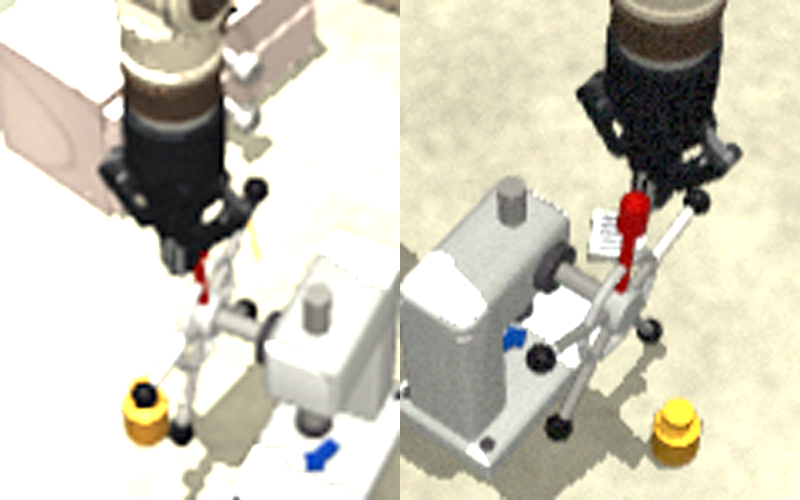

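```bash
cat > meas.py <<'E'
from h import *
import sys
def meas(tag):
    out=[]
    for n in('scene','side'):
        c=cam(n,n+tag); im=cv2.cvtColor(c['color'],cv2.COLOR_RGB2BGR); hsv=cv2.cvtColor(im,cv2.COLOR_BGR2HSV)
        red=((hsv[...,0]<8)|(hsv[...,0]>172))&(hsv[...,1]>150)&(hsv[...,2]>50)
        def inpl(u,v):
            d=ray(c,u,v); p=c['C']+d*((HUB-c['C'])@PX)/(d@PX); p=press(p); return p[1],p[2]-170
        k,l,s,ce=cv2.connectedComponentsWithStats((im.max(2)<48).astype(np.uint8))
        for i in range(1,k):
            if 10<s[i,4]<90:
                y,z=inpl(*ce[i]); r=np.hypot(y,z)
                if 95<r<123:
                    th=np.degrees(np.arctan2(-y,z)); q=(th+36)%72-36
                    print(n,'ball',s[i].tolist(),'r %.1f th %.1f q mod72 %.1f'%(r,th,q)); out.append((n,y,z,q))
        v,u=np.nonzero(red)
        P=np.array([inpl(a,b) for a,b in zip(u,v)]); P=P[np.hypot(*P.T)<130]
        if len(P)>8:
            r=np.hypot(*P.T); cen=P.mean(0); vx=cv2.fitLine(P.astype(np.float32),cv2.DIST_L2,0,.01,.01).ravel()
            cap=P[r>88].mean(0) if (r>88).any() else cen
            print(n,'stem n',len(P),'cap y,z',cap.round(1),'q %.1f'%np.degrees(np.arctan2(-cap[0],cap[1])),'line q %.1f'%(np.degrees(np.arctan2(-vx[0]*np.sign(vx[1]),abs(vx[1])))),'rmax %.1f'%r.max())
    return out
if __name__=='__main__': meas(sys.argv[1])
E
python3 meas.py 9
```

```text
scene ball [361, 216, 8, 7, 33] r 110.5 th -151.6 q mod72 -7.6
scene ball [328, 223, 9, 9, 58] r 104.5 th 64.8 q mod72 -7.2
scene ball [333, 244, 9, 9, 52] r 109.2 th 137.9 q mod72 -6.1
scene stem n 150 cap y,z [ 13.9 106.3] q -7.5 line q -0.5 rmax 128.2
side ball [283, 202, 6, 6, 30] r 104.8 th -83.7 q mod72 -11.7
side ball [292, 211, 6, 6, 25] r 112.3 th -153.3 q mod72 -9.3
side stem n 16 cap y,z [ 3.3 43.5] q -4.4 line q -5.9 rmax 68.0
```

```bash
python3 -m handwheel '[[0.15,0,0,0,0,0],[0.3,0,0,0,0,0],[0.45,0,0,0,0,0],[0.55,0,0,0,0,0],[0.55,0,0,0,0,0]]' && python3 meas.py 10; python3 -c "
from h import *
need(0,22,222)"
```

```text
clock: 11.85
eef_pos: [0.5519, 0.0258, 0.2229]
tool_rot: [0.558, -0.434, 0.435, -0.558]
ft_force: [-1.2, 2.3, 1.8]
grip_width: -0.0002
scene ball [364, 211, 7, 7, 27] r 112.3 th -143.7 q mod72 0.3
scene ball [327, 228, 8, 8, 57] r 104.3 th 72.2 q mod72 0.2
scene ball [336, 243, 8, 9, 50] r 109.8 th 144.8 q mod72 0.8
scene stem n 136 cap y,z [  0.8 107.5] q -0.4 line q 5.3 rmax 129.7
side ball [283, 199, 6, 5, 25] r 105.3 th -75.2 q mod72 -3.2
side ball [291, 212, 5, 6, 25] r 111.4 th -146.3 q mod72 -2.3
side stem n 16 cap y,z [-2.6 47.8] q 3.1 line q 5.5 rmax 69.4
clock 11.95 press xyz mm [-1.000e-01  2.500e+01  2.227e+02] F [0.5 2.2 1.2] w 0.0
tool axes in press (rows x,y,z): [[-0.0, -1.0, 0.001], [-0.001, -0.001, -1.0], [1.0, -0.0, -0.001]]
shift units [0.12 0.03 0.  ]
turn units [ 0.   -0.    0.01]
```

```bash
python3 -m handwheel '[[-0.5,0,0,0,0,0],[-1.5,0,0,0,0,0],[-3,0,0,0,0,0],[-4.5,-1,0,0,0,0],[-4.5,-2.5,0,0,0,0]]' && python3 meas.py 11; python3 -c "
from h import *
need(0,22,222)
cam('wrist','wrist11')
a=cv2.imread('pics/side11.png')[110:230,250:350];b=cv2.imread('pics/scene11.png')[120:270,290:410]
cv2.imwrite('pics/z11.png',np.hstack([cv2.convertScaleAbs(cv2.resize(i,(400,500),interpolation=cv2.INTER_CUBIC),alpha=2) for i in (a,b)]))"
```

```text
clock: 12.58
eef_pos: [0.5222, 0.1376, 0.2845]
tool_rot: [0.56, -0.434, 0.432, -0.557]
ft_force: [1.1, 0.1, 0.4]
grip_width: 0.0005
scene ball [375, 174, 8, 8, 46] r 109.6 th -70.1 q mod72 1.9
scene ball [364, 211, 7, 8, 38] r 109.7 th -144.3 q mod72 -0.3
scene ball [327, 228, 8, 8, 57] r 105.1 th 72.1 q mod72 0.1
scene ball [336, 243, 8, 8, 48] r 109.3 th 144.8 q mod72 0.8
scene stem n 134 cap y,z [  0.8 107.5] q -0.4 line q 5.1 rmax 129.7
side ball [312, 154, 5, 6, 22] r 107.3 th 69.6 q mod72 -2.4
side ball [283, 199, 6, 5, 26] r 104.6 th -75.6 q mod72 -3.6
side ball [291, 212, 5, 6, 24] r 111.6 th -146.2 q mod72 -2.2
side stem n 69 cap y,z [  4.9 106. ] q -2.7 line q -9.3 rmax 129.3
clock 12.675 press xyz mm [  1.7 139.2 289.5] F [0.5 0.2 0.1] w 0.0
tool axes in press (rows x,y,z): [[0.002, -1.0, 0.001], [0.007, -0.001, -1.0], [1.0, 0.002, 0.007]]
shift units [ 4.68  2.7  -0.1 ]
turn units [-0.04  0.01  0.01]
```

View pics/z11.png

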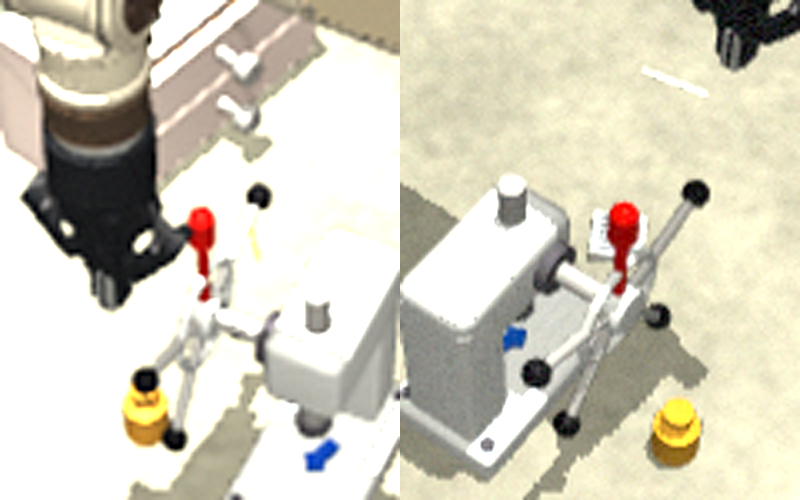

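View pics/wrist11.png

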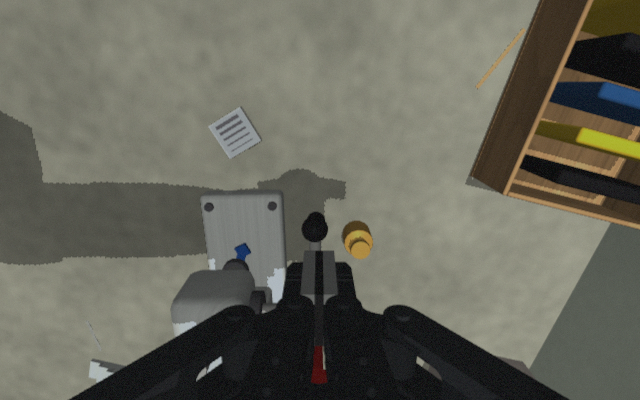

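```bash
cat > tri2.py <<'E'
from h import *
import sys
t=sys.argv[1]
pts={}
for n in('scene','side'):
    c=cam(n,n+t); im=cv2.cvtColor(c['color'],cv2.COLOR_RGB2BGR); g=im.max(2).astype(float); hsv=cv2.cvtColor(im,cv2.COLOR_BGR2HSV)
    red=((hsv[...,0]<8)|(hsv[...,0]>172))&(hsv[...,1]>150)&(hsv[...,2]>50)
    L={}
    k,l,s,ce=cv2.connectedComponentsWithStats((g<60).astype(np.uint8))
    for kk in range(5):
        th=np.radians(72*kk); P=world(0,-109*np.sin(th),170+109*np.cos(th)); u,v=proj(c,P)
        if kk==0:
            # cap: pixels of red within cap part only (wide rows)
            Pc=world(0,0,170+103); u,v=proj(c,Pc); ys,xs=np.nonzero(red); m=np.hypot(xs-u,ys-v)<10
            rows=[(y,xs[m&(ys==y)]) for y in np.unique(ys[m])]
            wide=[(y,x) for y,x in rows if len(x)>=5]
            X=np.concatenate([x for y,x in wide]);Y=np.concatenate([[y]*len(x) for y,x in wide])
            L[0]=(X.mean(),Y.mean()); continue
        i=min((i for i in range(1,k) if 10<s[i,4]<100),key=lambda i:np.hypot(*(ce[i]-[u,v])))
        if np.hypot(*(ce[i]-[u,v]))<7: L[kk]=tuple((s[i,:2]+(s[i,2:4]-1)/2+ce[i])/2)
    pts[n]=(c,L); print(n,{a:np.round(b,1).tolist() for a,b in L.items()})
Q=[];V=[]
for kk in sorted(set(pts['scene'][1])&set(pts['side'][1])):
    x,r=tri(pts['scene'][0],pts['scene'][1][kk],pts['side'][0],pts['side'][1][kk]); p=press(x); V.append(p*[1,1,1]-[0,0,170])
    th=np.degrees(np.arctan2(-V[-1][1],V[-1][2])); q=(th-72*kk+180)%360-180; Q.append(q)
    print(kk,p.round(1),'res',round(r[0]*1000,1),'r %.1f'%np.hypot(*V[-1][1:]),'q %.1f'%q)
V=np.array(V)
print('mean q',np.mean(Q),'centroid',V.mean(0).round(1))
xs=np.polyfit(V[:,1],V[:,0],1);print('x vs y slope deg',np.degrees(np.arctan(xs[0])).round(2),'offset',xs[1].round(1))
E
python3 tri2.py 12
```

```text
scene {0: [356.5, 186.9], 1: [330.4, 231.6], 2: [339.5, 247.1], 3: [365.9, 214.8], 4: [378.5, 177.5]}
side {0: [299.8, 164.4], 1: [314.5, 156.6], 2: [314.9, 192.5], 3: [292.9, 214.3], 4: [286.0, 200.7]}
0 [ -0.7   3.2 270.3] res 0.0 r 100.3 q -1.8
1 [   0.6 -102.   206.1] res 0.8 r 108.2 q -1.5
2 [-11.9 -61.1  67. ] res 8.8 r 119.8 q 5.3
3 [-1.6 62.5 81.8] res 1.3 r 108.1 q -0.7
4 [ -2.1 105.6 203.5] res 0.8 r 110.8 q -0.4
mean q 0.18670429218607296 centroid [-3.1  1.6 -4.3]
x vs y slope deg 0.73 offset -3.2
```

```bash
sed -i "s/(g<60)/(g<50)/" tri2.py
cat >> tri2.py <<'E'
ok=[0,1,3,4]
ids=sorted(set(pts['scene'][1])&set(pts['side'][1]))
A=np.array([V[ids.index(k)] for k in ok]); 
def kab(B,rad):
    th=np.radians(72*np.array(ok)); M=np.c_[-np.sin(th),np.cos(th)]*np.array(rad)[:,None]
    Bc=B-B.mean(0);Mc=M-M.mean(0)
    q=np.arctan2((Mc[:,0]*Bc[:,1]-Mc[:,1]*Bc[:,0]).sum(),(Mc*Bc).sum()); return np.degrees(q), B.mean(0)-M.mean(0)
rad=[102.5,109,109,109]
print('kabsch tri',kab(A[:,1:],rad), 'q>0 is toward -y')
from numpy.linalg import lstsq
sl=lstsq(np.c_[A[:,1:],np.ones(4)],A[:,0],rcond=None)[0]; print('plane x=a y+b z+c',sl)
import h
for dy in(0,-1,-.5,.5,1,1.5):
    y=YAW+np.radians(dy);px=np.array([np.cos(y),np.sin(y),0]);py=np.array([-np.sin(y),np.cos(y),0]); o=[]
    for n in pts:
        c,L=pts[n];B=[]
        for k in ok:
            d=ray(c,*L[k]);p=c['C']+d*((HUB-c['C'])@px)/(d@px)-HUB;B.append([p@py*1000,p[2]*1000])
        q,off=kab(np.array(B),rad);o.append((round(q,2),off.round(1).tolist()))
    print(dy,o)
E
python3 tri2.py 13
```

```text
scene {0: [356.5, 186.9], 1: [330.5, 231.6], 2: [339.5, 247.0], 3: [366.8, 214.8], 4: [378.5, 177.5]}
side {0: [299.7, 163.8], 1: [314.1, 156.6], 2: [314.9, 193.0], 3: [293.0, 214.6], 4: [285.7, 201.0]}
0 [ -0.    2.2 271.8] res 0.0 r 101.8 q -1.2
1 [   1.2 -101.8  206.1] res 0.2 r 108.0 q -1.5
2 [-12.5 -60.3  65.7] res 8.7 r 120.5 q 6.0
3 [-1.1 63.8 81.2] res 0.0 r 109.4 q -0.3
4 [ -2.  106.2 202.6] res 0.3 r 111.1 q -0.9
mean q 0.39877077450541376 centroid [-2.9  2.  -4.5]
x vs y slope deg 0.73 offset -2.9
kabsch tri (np.float64(-0.8782090379991228), array([1.5883095 , 0.00617989])) q>0 is toward -y
plane x=a y+b z+c [-0.01510805  0.00045745 -0.22464996]
0 [(np.float64(0.15), [0.8, 1.1]), (np.float64(-2.33), [0.7, -1.4])]
-1 [(np.float64(1.37), [0.1, 1.9]), (np.float64(-3.92), [0.3, -2.2])]
-0.5 [(np.float64(0.76), [0.4, 1.5]), (np.float64(-3.13), [0.5, -1.8])]
0.5 [(np.float64(-0.46), [1.2, 0.6]), (np.float64(-1.51), [0.8, -1.0])]
1 [(np.float64(-1.07), [1.6, 0.2]), (np.float64(-0.67), [1.0, -0.7])]
1.5 [(np.float64(-1.69), [2.0, -0.3]), (np.float64(0.18), [1.2, -0.3])]
```

```bash
python3 -c "
from h import *
need(0,23.3,222)"; python3 -m handwheel '[[0,1.5,0,0,0,0],[0,2.7,0,0,0,0],[1.5,2.7,0,0,0,0],[3,2.7,0,0,0,0],[4,2.7,0,0,0,0]]'; python3 -c "
from h import *
need(0,23.3,222)"
```

```text
clock 12.925 press xyz mm [ -0.7 137.9 284. ] F [ 0.1 -0.2  0. ] w -0.0
tool axes in press (rows x,y,z): [[-0.0, -1.0, 0.0], [-0.003, -0.0, -1.0], [1.0, -0.0, -0.003]]
shift units [4.58 2.48 0.04]
turn units [ 0.02 -0.    0.  ]
clock: 13.55
eef_pos: [0.5481, 0.0365, 0.2165]
tool_rot: [0.558, -0.435, 0.434, -0.557]
ft_force: [-0.0, 0.2, -1.1]
grip_width: 0.0001
clock 13.55 press xyz mm [ -1.   36.4 216.5] F [-0.   0.2 -1.1] w 0.0
tool axes in press (rows x,y,z): [[-0.002, -1.0, -0.0], [-0.003, 0.0, -1.0], [1.0, -0.002, -0.003]]
shift units [ 0.52 -0.22  0.04]
turn units [ 0.02 -0.01 -0.  ]
```

```bash
python3 -m handwheel '[[0.1,-0.2,0,0,0,0],[0.2,-0.2,0,0,0,0],[0.35,-0.2,0,0,0,0],[0.45,-0.2,0,0,0,0],[0.45,-0.2,0,0,0,0]]'; python3 -c "
from h import *
need(0,23.3,222)"
```

```text
clock: 14.18
eef_pos: [0.5514, 0.0278, 0.2229]
tool_rot: [0.558, -0.434, 0.434, -0.558]
ft_force: [-0.2, -0.2, 0.7]
grip_width: -0.0002
clock 14.175 press xyz mm [1.000e-01 2.710e+01 2.229e+02] F [-0.2 -0.2  0.7] w -0.0
tool axes in press (rows x,y,z): [[0.0, -1.0, -0.0], [-0.0, 0.0, -1.0], [1.0, 0.0, -0.0]]
shift units [ 0.15  0.04 -0.  ]
turn units [ 0.  0. -0.]
```

```bash
python3 -m handwheel '[[0.05,0,0,0,0,0],[0.1,0,0,0,0,0],[0.15,0,0,0,0,0],[0.15,0,0,0,0,0],[0.15,0,0,0,0,0]]'; python3 -c "
from h import *
need(0,23.3,222)"; python3 -m handwheel '[[-0.5,0,0,0,0,0],[-1.5,0,0,0,0,0],[-3,0,0,0,0,0],[-4.5,-1,0,0,0,0],[-4.5,-2.5,0,0,0,0]]'; python3 tri2.py 14
```

```text
clock: 14.8
eef_pos: [0.5524, 0.0243, 0.2232]
tool_rot: [-0.558, 0.434, -0.434, 0.558]
ft_force: [-1.0, 3.2, 1.2]
grip_width: -0.0001
clock 14.8 press xyz mm [1.000e-01 2.340e+01 2.232e+02] F [-1.   3.2  1.2] w -0.0
tool axes in press (rows x,y,z): [[0.0, -1.0, -0.001], [0.0, 0.001, -1.0], [1.0, 0.0, 0.0]]
shift units [ 0.01  0.05 -0.01]
turn units [-0.  0. -0.]
clock: 15.42
eef_pos: [0.5233, 0.135, 0.2848]
tool_rot: [0.56, -0.434, 0.433, -0.558]
ft_force: [0.9, -0.4, 1.3]
grip_width: -0.0003
scene {0: [356.0, 187.4], 1: [330.2, 232.0], 2: [339.8, 246.7], 3: [367.2, 214.5], 4: [378.5, 177.4]}
side {0: [300.2, 164.0], 1: [314.1, 156.9], 2: [314.9, 192.6], 3: [292.9, 214.7], 4: [286.0, 200.4]}
0 [ -0.9   1.3 270.3] res 0.2 r 100.3 q -0.7
1 [   1.  -102.2  204.3] res 0.2 r 107.8 q -0.6
2 [-12.1 -60.2  67.8] res 9.2 r 118.6 q 5.5
3 [-0.9 64.7 81.9] res 0.3 r 109.3 q 0.3
4 [ -2.  105.1 204.3] res 0.8 r 110.5 q 0.1
mean q 0.9178197313392559 centroid [-3.   1.7 -4.3]
x vs y slope deg 0.74 offset -3.0
kabsch tri (np.float64(-0.07849015223782195), array([ 1.18809616, -0.23812092])) q>0 is toward -y
plane x=a y+b z+c [-0.01481394 -0.00535783 -0.33364027]
0 [(np.float64(0.76), [0.5, 0.9]), (np.float64(-1.44), [-0.5, -2.5])]
-1 [(np.float64(1.99), [-0.2, 1.7]), (np.float64(-3.04), [-0.8, -3.2])]
-0.5 [(np.float64(1.37), [0.1, 1.3]), (np.float64(-2.25), [-0.6, -2.9])]
0.5 [(np.float64(0.15), [0.8, 0.5]), (np.float64(-0.61), [-0.3, -2.2])]
1 [(np.float64(-0.47), [1.2, 0.1]), (np.float64(0.24), [-0.2, -1.8])]
1.5 [(np.float64(-1.08), [1.6, -0.4]), (np.float64(1.11), [-0.0, -1.4])]
```

```bash
python3 -m handwheel '[[0,-1,0,0,0,0],[0,-2,0,0,0,0],[0,-2.5,0,0,0,0],[0,-2.5,0,0,0,0],[0,-2.5,0,0,0,0]]'; python3 -c "
from h import *
need(0,23.3,222)
cam('side','side15');cam('scene','scene15')
a=cv2.imread('pics/side15.png')[110:290,230:350];b=cv2.imread('pics/scene15.png')[120:270,290:410]
cv2.imwrite('pics/z15.png',np.hstack([cv2.convertScaleAbs(cv2.resize(i,(400,500),interpolation=cv2.INTER_CUBIC),alpha=2) for i in (a,b)]))
d=cv2.absdiff(cv2.imread('pics/scene0.png'),cv2.imread('pics/scene15.png')).max(2);d=(d>40).astype(np.uint8)
k,l,s,ce=cv2.connectedComponentsWithStats(d);print([x.tolist() for x in s[1:] if x[4]>15])"
```

```text
clock: 16.15
eef_pos: [0.5246, 0.1327, 0.3468]
tool_rot: [0.558, -0.435, 0.434, -0.557]
ft_force: [-0.4, 0.5, -0.4]
grip_width: 0.0
clock 16.15 press xyz mm [-2.000e-01  1.354e+02  3.468e+02] F [-0.4  0.5 -0.4] w 0.0
tool axes in press (rows x,y,z): [[-0.0, -1.0, 0.0], [-0.002, -0.0, -1.0], [1.0, -0.0, -0.002]]
shift units [4.48 5.   0.02]
turn units [ 0.01 -0.    0.  ]
[[281, 0, 145, 211, 11663], [238, 13, 5, 35, 105], [257, 55, 27, 34, 189], [243, 61, 8, 10, 24], [202, 67, 11, 14, 70], [218, 74, 19, 13, 51], [209, 78, 16, 26, 110], [339, 94, 6, 8, 24], [280, 130, 5, 8, 22], [207, 138, 8, 6, 20], [260, 139, 46, 63, 901], [230, 144, 25, 18, 157], [210, 160, 82, 86, 1756], [365, 170, 9, 13, 69], [367, 174, 16, 29, 184], [293, 179, 40, 38, 753], [330, 178, 10, 7, 21], [346, 204, 6, 11, 23], [310, 206, 35, 54, 601], [362, 210, 10, 9, 58], [337, 218, 29, 33, 246], [356, 227, 23, 18, 141], [300, 262, 12, 7, 45], [322, 268, 5, 6, 16], [325, 271, 6, 7, 17], [318, 275, 7, 6, 30]]
```

View pics/z15.png

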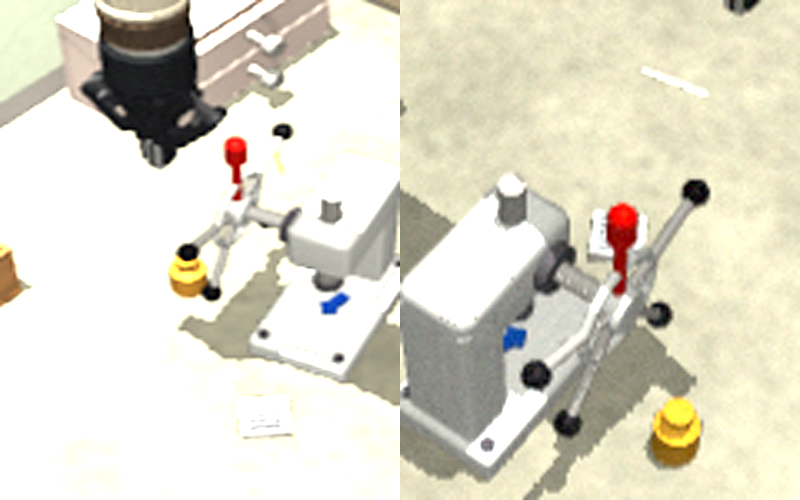

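The picture shows the red stem upright with its cap at about scene pixel (356,187). The hand is clear of the wheel. The weight, phantom and arrow are where they started; the picture changes from the start are the arm, its shadow, the wheel and the plunger.

```bash
python3 -c "
from workcell import bot
print(bot.job_done())"
```

```text
the job is handed in; nothing more can be done
None
```

The handwheel is parked with the red stem pointing straight up. The hand is clear, and the job was handed in at about 16 s of the 67 s allowed.

**What I did:** With the shut fingertips I pushed the first black-ball spoke over from the press +y side. I then lifted clear, moved on to the red stem, pushed it upright, and added a 2 mm nudge to finish. The wheel turned about 102° in all. The largest force I read was about 10 N.

**Last checks:**
- **Stem angle:** points triangulated across the scene and side views put it at q ≈ -0.1°, with roughly 0.7° of uncertainty.
- **View disagreement:** taken singly with my first yaw estimate, the views differed: scene +0.8°, side -1.4°. A yaw error of about 0.8° explains this, and with that correction both come within about 0.4° of zero.
- **Unused ball:** one lower ball could not be matched in the side view, with a residual of about 9 mm, so I left it out.
- **Fingertips:** they looked about 25–30 mm shorter than the stated TCP, so my first approach ended just over the ball and moved nothing. I worked from the pictures after that.
- **Other items:** by eye in the last pictures, the arrow, weight and phantom are where they were. I did not check the shield, rod and wedge closely, but the hand never went near them.

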